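# Lay the second teaspoon and turn the truffle dish to face the spoons

## Task

Make the dessert tray ready to serve: first lay the loose teaspoon flat on the empty cork strip of the wooden tray, along the strip and with its bowl pointing the same way as the teaspoon already lying there, and let go of it. Then take the white dish by the wooden grip of its arched handle, lift it straight up clear of the tray and only then give it a quarter turn in the air (either way round), so that the arch runs parallel to the spoons and its open side faces them, keeping the dish level and the truffle in its middle, untouched. Finish holding the dish still and level in the gripper a few centimetres above its place on the tray, and leave the other things alone.

Things in the scene. Friction and masses are not known exactly. Their poses are not given: they have to be found in the camera images.
- spoon_center (a point): loose metal teaspoon, 130 x 26 x 11 mm, 20 g, lying flat on the worktop to the right of the tray: this point is its centre, 5.5 mm above its underside. Its x axis runs along the spoon towards the bowl, z up. The bowl (26 mm wide) ends 65 mm towards +x, the thin handle 65 mm towards -x; at the centre it is less than 20 mm wide
- spoon_bowl (a point): a point in the bowl of the loose teaspoon, 50 mm from its centre towards the bowl's end
- tray: wooden tray that does not move, 240 mm along its x, 380 mm along its y, floor 10 mm above the worktop, low rim all round (top at 16 mm, 10 mm wide). Origin at the centre of its underside, x away from the robot at yaw 0, y to the left. Two cork strips (160 mm along x, 44 mm wide, level with the floor): at y = -0.05 (empty) and y = -0.125 (a teaspoon fixed on it)
- rest (a point): centre of the empty cork strip, on the tray floor; x axis along the strip
- laid_center (a point): centre of the teaspoon that already lies on the other cork strip; its x axis points to its bowl
- spot (a point): the dish's place: centre of the left half of the tray, on the tray floor; axes as the tray
- grip (a point): centre of the dish's wooden grip bar, on top of the arched steel handle, 113 mm above the dish's underside and straight above its centre. The bar is 14 mm wide (along x), 64 mm long (along y, the way the arch spans) and 16 mm high; z up. At the start the arch stands across the spoons (this y axis along the tray's y, within 0.1 rad)
- bottom (a point): centre of the dish's underside, axes as grip
- rest_point (a point): where the truffle's centre lies when it is in the middle of the dish, 21 mm above the dish's underside, 92 mm below the grip bar's centre
- truffle_center (a point): centre of the chocolate truffle, a hard brown ball with white lines, 30 mm across, 20 g, loose in the dish; it rolls when the dish is tilted or jerked
- dish: round white dish, 145 mm across, rim 22.5 mm high, dished towards its middle, about 300 g with its arched handle, whose two steel legs (6 mm thick) stand on the rim at y = +-68 mm; it stands loose on the tray floor. Origin at the centre of its underside, axes as grip
- truffle: the truffle (origin at its centre)
- spoon: the loose teaspoon; origin at the centre of its underside
- jar: bystander: spice jar with a red lid, 45 mm across, 106 mm high; origin at its underside
- garlic_bulb: bystander: garlic bulb, 56 mm; origin at its underside
- mug: bystander: white mug with green stripes, 86 mm across, 102 mm high; origin at its underside

How it is judged:
On the way, in this order (a step that is already met when the one before it is completed fails the run):
1. the loose teaspoon lies flat on the empty cork strip, along it, bowl the same way as the other's, let go (x of spoon_center in the frame of rest between -0.02 and 0.02 m and y of spoon_center in the frame of rest between -0.012 and 0.012 m and z of spoon_center in the frame of rest between 0.002 and 0.01 m and angle between the x axis of spoon and the x axis of tray, either way round below 0.2 rad and x of spoon_bowl in the frame of rest above 0.02 m and angle between spoon's own z axis and vertical below 0.12 rad and linear speed of spoon below 0.02 m/s and contact force between spoon and the fingers below 0.05 N), for 0.2 s.
2. the dish is held clear above the tray, still unturned (arch across the spoons), the truffle in its middle (z of bottom in the frame of tray above 0.025 m and angle between the y axis of dish and the y axis of tray, either way round below 0.35 rad and contact force between dish and the fingers above 0.5 N and distance between truffle_center and rest_point below 0.025 m), for 0.2 s.
At the end, for the whole second after the job is handed in: Spoon let go on its strip (20 mm along, 12 mm across, 0.2 rad, bowl right way). Dish held by the fingers alone 20-130 mm over the tray floor, within 50 mm of its place, arch within 0.17 rad of the spoons, level within 0.12 rad, still, truffle at rest within 12 mm of its middle (all of step 1 and z of bottom in the frame of spot between 0.02 and 0.13 m and horizontal distance between bottom and spot below 0.05 m and angle between the y axis of dish and the x axis of tray, either way round below 0.17 rad and angle between dish's own z axis and vertical below 0.12 rad and linear speed of dish below 0.03 m/s and angular speed of dish below 0.2 rad/s and contact force between dish and the fingers above 0.5 N and contact force between dish and tray below 0.05 N and contact force between truffle and dish above 0.05 N and linear speed of truffle below 0.04 m/s and distance between truffle_center and rest_point below 0.012 m); the arm keeps its last pose, push and grip.
It fails at once if the truffle rolled more than 30 mm from the middle of the dish (distance between truffle_center and rest_point above 0.03 m).
It fails at once if the dish was tilted by more than 0.25 rad (angle between dish's own z axis and vertical above 0.25 rad).
It fails at once if the robot touched the truffle (contact force between the arm and truffle above 0.3 N).
It fails at once if the fingers touched the truffle (contact force between the fingers and truffle above 0.3 N).
It fails at once if a bystander was moved (distance of any of jar, garlic_bulb, mug from where it was at the start of the episode above 0.03 m).
It also fails if it takes over 64 s, if anything falls off the work surface, if the arm or the gripper's body presses on something with over 40 N, if the wrist force passes 120 N, or if a joint passes its speed limit or range.

## Robot

A 6-joint arm with a two-finger parallel gripper is mounted at the origin on a cart in front of the work surface, level with it; the furniture and walls round the work are solid. World frame = base frame: x ahead of the robot, y to its left, z up, the work surface at z = 0. Lengths are in m, angles in rad, forces in N, time in s.
With the tool pointing down it reaches from about 0.35 to 0.975 m from the base axis. Payload 7.1 kg.
Tool frame: the origin (TCP) lies midway between the tips of the shut fingers; the grasp point (between the pads) lies 19 mm behind it; z points along the fingers, x is the direction in which the jaws open and shut, and the axes are right-handed (so a half turn about z gives the same grasp; the last joint's range is limited). The gripper opens to 88 mm and grips with 3 to 60 N. Pads are 20 mm wide; open, the fingers measure 115 mm over their backs; the gripper's body (75 mm by 178 mm) begins 61 mm behind the grasp point.
Start: joints at [-1.303, 0.423, 1.63, -0, 1.089, -0.019], TCP at [0.177, -0.599, 0.223] pointing down, gripper open.
Joint ranges: [-3, 3], [-0.9, 2.11], [0.09, 2.58], [-1.31, 4.45], [0.11, 2.69], [-2.54, 2.54]. Speed limits (rad/s): [2.39, 2.39, 3.01, 3.14, 3.14, 3.14].

## Interface

Orientations are given as a unit quaternion [w, x, y, z].
In Python, from station import move_pose, movel, movej, command_gripper, wait, inverse_kinematics, read_camera, camera_info, MotionError, job_done, get_time, get_joint_pos, get_qvel, get_effort, get_tcp_pos, get_ee_rot, get_ft_force, get_ft_torque, get_grip_width gives the robot as it stands. Calls block until the motion is done:
- move_pose(position, orientation): joint-space move of the TCP to a pose.
- movel(position, frame=None, v=0.15, until_force=None): straight line of the TCP; frame=None keeps the orientation; v is the mean speed in m/s. With until_force (N) it stops when the force on the tool has changed by that much, and returns True; else False.
- movej(angles): joint-space move.
- command_gripper(opening): opening from 0.0 (shut) to 1.0 (fully open); the grip force is fixed at half the most; returns when the fingers have stopped.
- wait(seconds).
- inverse_kinematics(position, orientation): joint angles nearest the present ones, or None.
- read_camera(name): name is "scene" or "top" or "wrist"; returns the picture (480x640x3 uint8, red, green, blue); there is no depth.
- camera_info(name): a dict with "intrinsics" (3x3 intrinsics, pixels), "T" (4x4, takes a point from camera to world coordinates); the wrist camera has in their place "tool_from_camera" (4x4, takes a point from camera to tool coordinates, whose origin is the TCP and whose axes are the tool frame's). Camera axes: x right, y up, looking along -z (the intrinsics and any distortion apply to the point x, -y, -z); pixel columns grow to the right and rows downward; lengths in m; the calibration is good to about 2 mm. A picture is of the moment at which its call begins: read the wrist's pose just before it. camera_info takes no time and is no camera call.
A pose or a line that the arm cannot do raises MotionError and nothing moves.
- job_done(): hands the job in, once; it reports no verdict.
Readings, each from a call of its own:
- get_time(): time.
- get_joint_pos(): joint angles.
- get_qvel(): joint speeds.
- get_effort(): joint torques, N m.
- get_tcp_pos(): TCP position.
- get_ee_rot(): TCP orientation.
- get_ft_force(): force on the tool from outside, world axes, zero at the start.
- get_ft_torque(): the same for the moment, N m.
- get_grip_width(): opening from 0.0 (shut) to 1.0 (fully open).
Only numpy, scipy, OpenCV 4.12 (cv2) and the standard library are available. Lean on these libraries where they do the work, as an engineer would, in place of code of your own. Each camera call takes 0.05 s, during which the arm holds its last target.

## Working session

There is one attempt and no reset: what is moved stays moved. The work goes in short steps, each a Python script; the robot and the scene stay as the last script left them, time stands still between calls to the robot, and variables do not carry over. Pictures are saved under pics/ and viewed, and the job is handed in when it is done.

```bash
mkdir -p pics; ls; python3 - <<'E'
from station import *
import cv2
for n in ("scene","top","wrist"):
    cv2.imwrite(f"pics/a_{n}.png", read_camera(n)[:,:,::-1]); print(n,camera_info(n))
print(get_time(),get_tcp_pos(),get_ee_rot())
E
```

```text
pics
scene {'intrinsics': array([[569.25322757,   0.        , 317.11867068],
       [  0.        , 569.25322757, 232.48522279],
       [  0.        ,   0.        ,   1.        ]]), 'T': array([[-0.69414113,  0.53036909, -0.48669982, -0.12790222],
       [-0.71964389, -0.49555821,  0.48634838,  0.7212642 ],
       [ 0.01675605,  0.68784496,  0.72566421,  1.07488538],
       [ 0.        ,  0.        ,  0.        ,  1.        ]])}
top {'intrinsics': array([[599.6872816 ,   0.        , 319.81864422],
       [  0.        , 599.6872816 , 231.85854159],
       [  0.        ,   0.        ,   1.        ]]), 'T': array([[-0.02104063,  0.98084396, -0.19365543,  0.25850907],
       [-0.99969017, -0.01806383,  0.0171248 ,  0.09581748],
       [ 0.0132986 ,  0.19395575,  0.98092014,  1.44844967],
       [ 0.        ,  0.        ,  0.        ,  1.        ]])}
wrist {'intrinsics': array([[369.24147292,   0.        , 317.29120583],
       [  0.        , 369.24147292, 240.07587326],
       [  0.        ,   0.        ,   1.        ]]), 'tool_from_camera': array([[ 9.99999862e-01, -5.22932286e-04, -5.43061909e-05,
         2.00675370e-04],
       [-5.19591095e-04, -9.67251574e-01, -2.53819075e-01,
        -6.84388853e-02],
       [ 8.02024404e-05,  2.53819068e-01, -9.67251712e-01,
        -1.62201296e-01],
       [ 0.00000000e+00,  0.00000000e+00,  0.00000000e+00,
         1.00000000e+00]])}
0.15 [ 0.17670076 -0.59903749  0.22207434] [-3.76550255e-04  8.00891462e-01 -5.98809225e-01 -4.85070715e-04]
```

View pics/a_top.png

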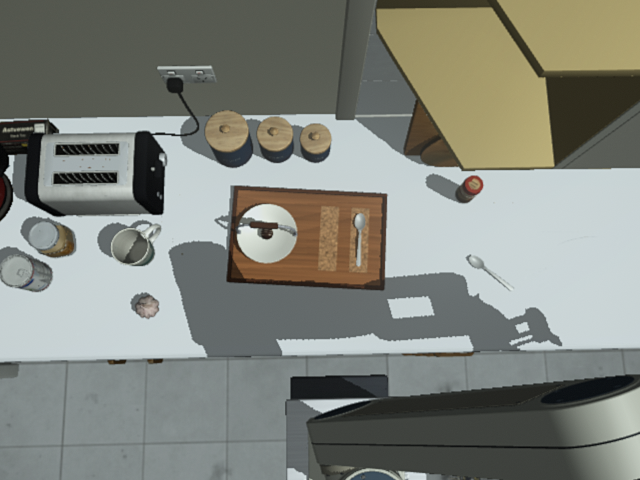

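View pics/a_scene.png

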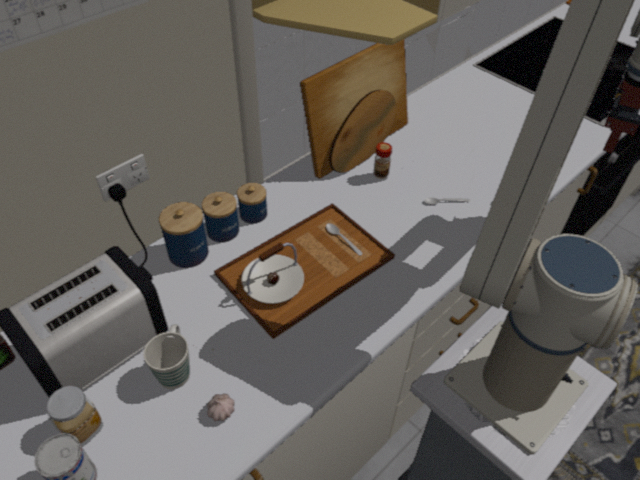

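View pics/a_wrist.png

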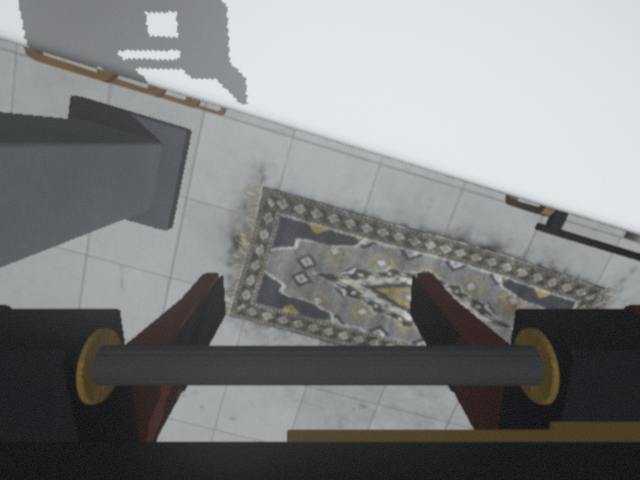

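Top view: tray corners are at about (231,186), (386,193), (384,289), (228,282). The laid spoon's bowl is at (360,218), pointing up in the image (+x). The loose spoon's bowl is at (472,258) and its handle end at (512,290). The jar is at (470,188) and the dish at (267,233). The scene view shows the same layout. The wrist camera sees only floor.

```bash
cat > h.py <<'E'
import numpy as np, cv2
from station import *
from scipy.spatial.transform import Rotation as R
def T_of(p,q):
    T=np.eye(4); T[:3,:3]=R.from_quat([q[1],q[2],q[3],q[0]]).as_matrix(); T[:3,3]=p; return T
def snap(n,fn):
    c=camera_info(n)
    if n=="wrist":
        T=T_of(get_tcp_pos(),get_ee_rot())@c["tool_from_camera"]
    else: T=c["T"]
    im=read_camera(n)[:,:,::-1]; cv2.imwrite(f"pics/{fn}.png",im)
    np.savez(f"pics/{fn}.npz",T=T,K=c["intrinsics"]); return im
def cam(fn):
    d=np.load(f"pics/{fn}.npz"); return d["T"],d["K"]
def ray(fn,uv):
    T,K=cam(fn); d=np.array([(uv[0]-K[0,2])/K[0,0],-(uv[1]-K[1,2])/K[1,1],-1.]); d=T[:3,:3]@d
    return T[:3,3],d/np.linalg.norm(d)
def plane(fn,uv,z):
    o,d=ray(fn,uv); return o+d*(z-o[2])/d[2]
def tri(*obs):
    A=np.zeros((3,3));b=np.zeros(3); rs=[ray(*o) for o in obs]
    for o,d in rs:
        P=np.eye(3)-np.outer(d,d);A+=P;b+=P@o
    p=np.linalg.solve(A,b); return p,[np.linalg.norm(np.cross(p-o,d)) for o,d in rs]
def proj(fn,p):
    T,K=cam(fn); q=np.linalg.inv(T)@np.r_[p,1]; return np.array([K[0,0]*q[0]/-q[2]+K[0,2],K[1,1]*-q[1]/-q[2]+K[1,2]])
def down(yaw):
    "tool z down, tool x at heading yaw"
    M=np.array([[np.cos(yaw),np.sin(yaw),0],[np.sin(yaw),-np.cos(yaw),0],[0,0,-1]])
    q=R.from_matrix(M).as_quat(); return [q[3],q[0],q[1],q[2]]
E
python3 - <<'E'
from h import *
for n in("top","scene"):
    c=camera_info(n); np.savez(f"pics/a_{n}.npz",T=c["T"],K=c["intrinsics"])
for n,uv,z in [("bowl",(468,256),.006),("hend",(513,290),.005),("tl",(231,186),.016),("tr",(386,193),.016),("br",(384,289),.016),("bl",(228,282),.016),("laidbowl",(360,214),.015),("laidend",(359,266),.015),("grip",(263,225),.12),("jar",(473,184),.1),("dish",(267,233),.03),("mug",(135,245),.1)]:
    print(n,plane("a_top",uv,z).round(3))
q=get_ee_rot();print(R.from_quat([q[1],q[2],q[3],q[0]]).as_matrix().round(3))
E
```

```text
bowl [ 0.477 -0.29   0.006]
hend [ 0.392 -0.393  0.005]
tl [0.661 0.288 0.016]
tr [ 0.636 -0.095  0.016]
br [ 0.399 -0.08   0.016]
bl [0.423 0.293 0.016]
laidbowl [ 0.584 -0.029  0.015]
laidend [ 0.456 -0.022  0.015]
grip [0.539 0.201 0.12 ]
jar [ 0.632 -0.288  0.1  ]
dish [0.538 0.198 0.03 ]
mug [0.502 0.493 0.1  ]
[[ 0.283 -0.959 -0.   ]
 [-0.959 -0.283  0.001]
 [-0.001 -0.    -1.   ]]
```

```bash
python3 - <<'E'
import cv2
im=cv2.imread("pics/a_top.png")
cv2.imwrite("pics/a_crop1.png",cv2.resize(im[170:300,215:400],None,fx=4,fy=4,interpolation=cv2.INTER_CUBIC))
cv2.imwrite("pics/a_crop2.png",cv2.resize(im[160:310,400:560],None,fx=4,fy=4,interpolation=cv2.INTER_CUBIC))
E
```

```text
(no output)
```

View pics/a_crop1.png

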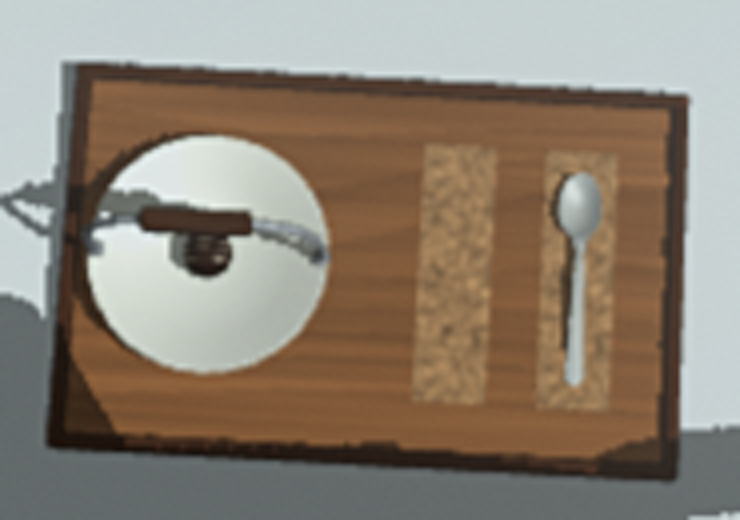

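View pics/a_crop2.png

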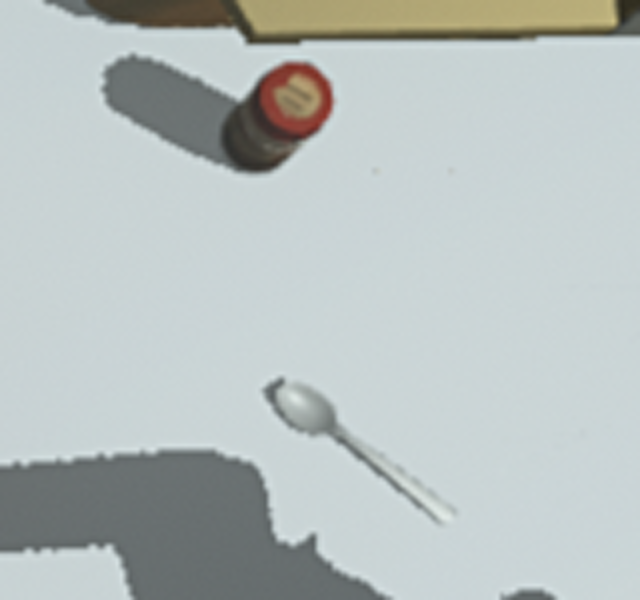

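Now over to the loose spoon for two wrist views from different heights.

```bash
python3 - <<'E'
from h import *
q=down(np.radians(-40))
for p in ([.434,-.34,.16],[.53,.05,.2]):
  for y in (-40,-94,-4,86,176): print(p,y,(lambda a:None if a is None else np.round(a,2))(inverse_kinematics(p,down(np.radians(y)))))
move_pose([.434,-.34,.22],q); snap("wrist","b1")
movel([.434,-.34,.11]); snap("wrist","b2")
print(get_time(),get_tcp_pos())
E
```

```text
[0.434, -0.34, 0.16] -40 [-0.69  0.4   1.84 -0.    0.9   0.01]
[0.434, -0.34, 0.16] -94 [-0.69  0.4   1.84 -0.    0.9   0.95]
[0.434, -0.34, 0.16] -4 [-0.69  0.4   1.84 -0.    0.9  -0.62]
[0.434, -0.34, 0.16] 86 [-0.69  0.4   1.84 -0.    0.9  -2.19]
[0.434, -0.34, 0.16] 176 [-0.69  0.4   1.84 -0.    0.9   2.53]
[0.53, 0.05, 0.2] -40 [ 0.07  0.32  1.85 -0.    0.97  0.77]
[0.53, 0.05, 0.2] -94 [ 0.07  0.32  1.85 -0.    0.97  1.71]
[0.53, 0.05, 0.2] -4 [ 0.07  0.32  1.85 -0.    0.97  0.14]
[0.53, 0.05, 0.2] 86 [ 0.07  0.32  1.85 -0.    0.97 -1.43]
[0.53, 0.05, 0.2] 176 None
2.5 [ 0.43454008 -0.34060181  0.11090856]
```

View pics/b1.png

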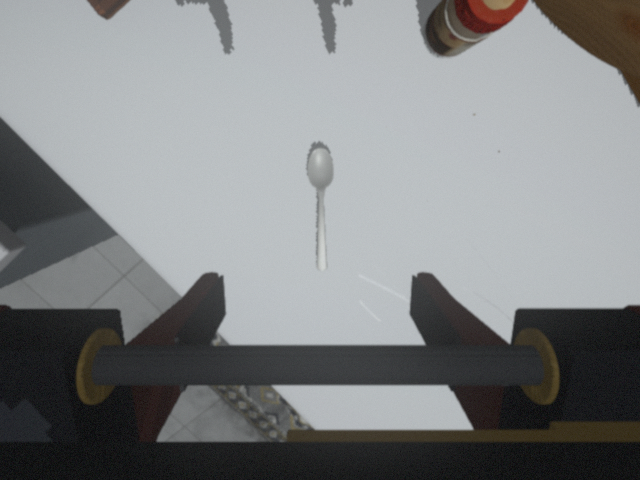

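View pics/b2.png

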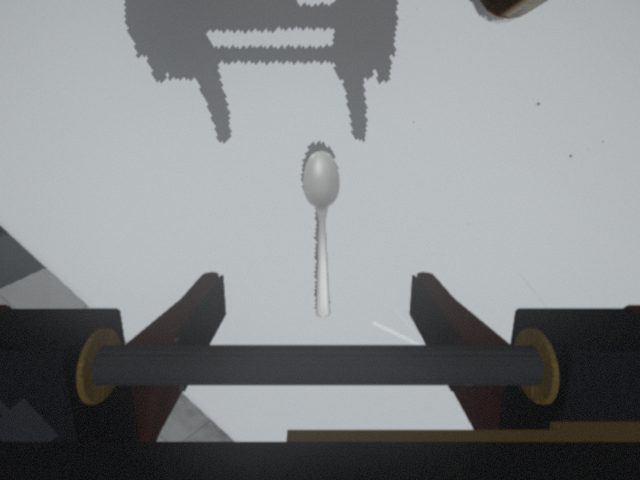

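b1: the spoon's bowl tip is at about (319,147) and the handle end at (322,270). b2: they are at (321,150) and (323,317). I'll zoom in for exact ends.

```bash
python3 - <<'E'
import cv2,numpy as np
a=cv2.imread("pics/b1.png")[135:285,290:350]; b=cv2.imread("pics/b2.png")[140:330,290:350]
f=lambda i:cv2.resize(i,None,fx=4,fy=4,interpolation=cv2.INTER_NEAREST)
A,B=f(a),f(b[:95]); C=f(b[95:])
h=600; pad=lambda i:np.vstack([i[:h],np.zeros((max(0,h-len(i)),i.shape[1],3),np.uint8)])
cv2.imwrite("pics/b_crop.png",np.hstack([pad(A),pad(B),pad(C)]))
E
```

```text
(no output)
```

View pics/b_crop.png

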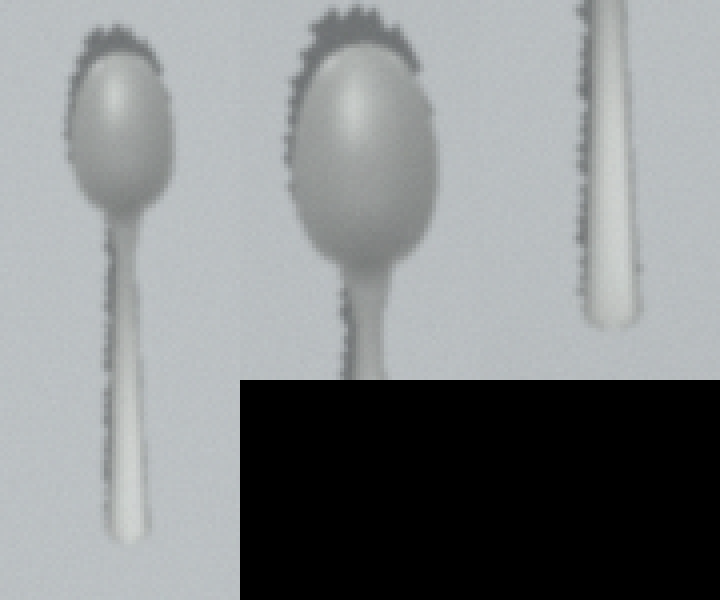

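```bash
python3 - <<'E'
from h import *
t=tri(("b1",(320,147.5)),("b2",(321.2,150.7))); e=tri(("b1",(322,270.7)),("b2",(323.2,316.7)))
print(t,e)
for z in(.004,.008):
    P=[plane("b2",(321.2,150.7),z),plane("b2",(323.2,316.7),z)]
    d=P[0]-P[1]; print(z,P,np.linalg.norm(d),(P[0]+P[1])/2,np.degrees(np.arctan2(d[1],d[0])))
E
```

```text
(array([ 0.47716785, -0.29257253,  0.0552158 ]), [np.float64(0.00010281638022054826), np.float64(0.00010281638022058978)]) (array([ 0.39466523, -0.39510198, -0.00042204]), [np.float64(3.0465557567428606e-05), np.float64(3.046555756747287e-05)])
0.004 [array([ 0.47708962, -0.2937283 ,  0.004     ]), array([ 0.39603815, -0.3933834 ,  0.004     ])] 0.12845419244325715 [ 0.43656389 -0.34355585  0.004     ] 50.87785462022937
0.008 [array([ 0.47710355, -0.29363989,  0.008     ]), array([ 0.3972583 , -0.39181189,  0.008     ])] 0.1265425014860736 [ 0.43718093 -0.34272589  0.008     ] 50.87785462022935
```

The spoon centre is at about (0.4365,-0.3437), heading 50.9°, on the worktop. The bowl tip's triangulation is ill-conditioned because the camera moved along that ray, but the top view agrees with the wrist view.

At the strip the gripper body is ±89 mm wide, so it could hit the dish's arch. I'll grasp 43 mm down the handle so the body stays beside the arch.

```bash
python3 - <<'E'
from h import *
yaw=np.radians(50.9-90); q=down(yaw)
g=np.array([.4365,-.3437])-0.043*np.array([np.cos(np.radians(50.9)),np.sin(np.radians(50.9))])
move_pose([*g,.08],q)
print(movel([*g,.0025],v=.08,until_force=8), get_tcp_pos())
f0=get_ft_force()
command_gripper(0.0)
print(get_grip_width(),get_ft_force(),f0)
movel([*g,.10],v=.1)
print(get_grip_width(),get_ft_force(),get_time())
snap("wrist","c1"); snap("scene","c2")
E
```

```text
False [ 0.40967804 -0.37737287  0.00290859]
0.13667147840741228 [0.49972728 0.98580096 0.09570434] [-0.03801261  0.24826684  0.298155  ]
0.1350379606491145 [ 0.78275584 -0.618169   -0.49613976] 6.2417
```

View pics/c1.png

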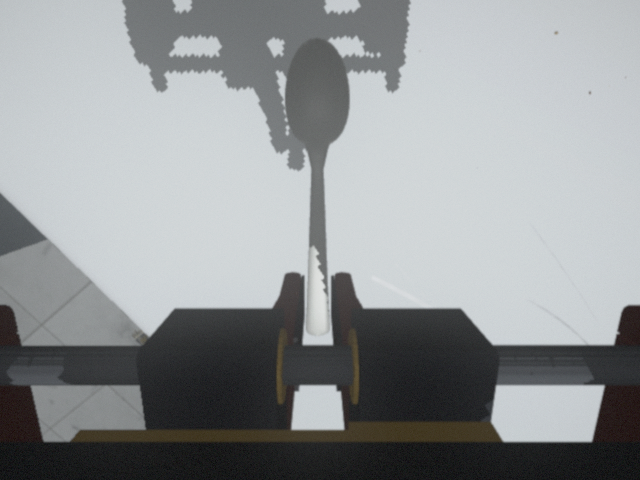

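View pics/c2.png

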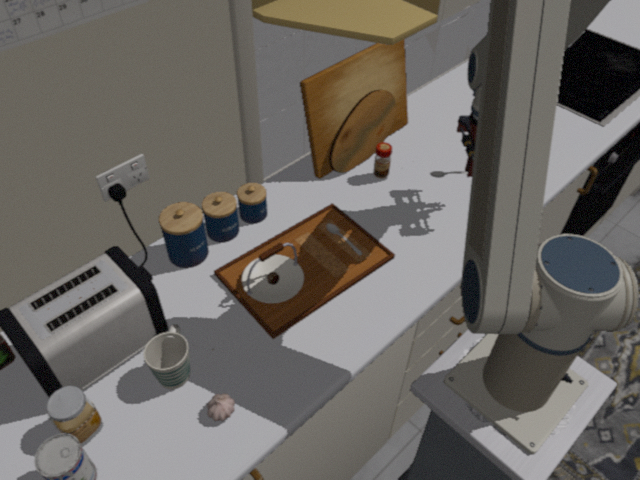

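c1 shows the spoon held by its handle and straight in line with the tool: bowl tip at (317,38), handle end at (317,336). Next I'll check its pitch against a prediction.

```bash
python3 - <<'E'
from h import *
c=camera_info("wrist");Tc=np.linalg.inv(c["tool_from_camera"]);K=c["intrinsics"]
def pt(p):
    q=Tc@np.r_[p,1]; return (K[0,0]*q[0]/-q[2]+K[0,2],K[1,1]*q[1]/q[2]+K[1,2])
for z in (.003,0,-.003,-.008,-.013): print(z,pt([0,-.108,z]),pt([0,.022,z]))
# bowl width 63 px -> depth
print(K[0,0]*.026/63)
q=Tc@np.array([0,-.09,-.005,1]);print(-q[2])
E
```

```text
0.003 (np.float64(317.97741752145186), np.float64(42.390718471522035)) (np.float64(317.71701981918045), np.float64(332.1379679605483))
0 (np.float64(317.99277565009027), np.float64(40.399506299183685)) (np.float64(317.7253585888727), np.float64(335.186844492732))
-0.003 (np.float64(318.00875295310027), np.float64(38.32801692807615)) (np.float64(317.7339708419935), np.float64(338.33571385812905))
-0.008 (np.float64(318.03686296897547), np.float64(34.683497006852264)) (np.float64(317.7489699066318), np.float64(343.8197718029208))
-0.013 (np.float64(318.06699783398705), np.float64(30.77645133511001)) (np.float64(317.7648362414224), np.float64(349.6209268389639))
0.15238536977725334
0.14658471921145896
```

The spoon is level within measurement. Next I'll carry it over the tray and take two views displaced sideways.

```bash
python3 - <<'E'
from h import *
q=down(-0.065-np.pi/2)
p=get_tcp_pos(); movel([p[0],p[1],.25],v=.3)
move_pose([.46,.03,.25],q); wait(.2); snap("wrist","d1")
movel([.46,.15,.25],v=.25); wait(.2); snap("wrist","d2")
print(get_time(),get_tcp_pos())
E
```

```text
9.675 [0.46005553 0.14890136 0.25000768]
```

View pics/d1.png

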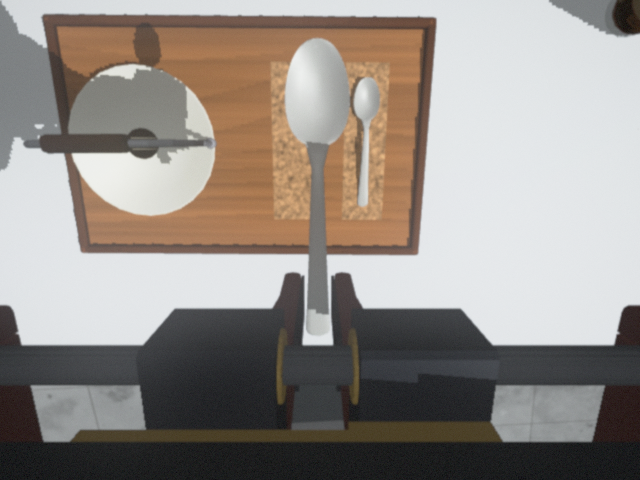

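View pics/d2.png

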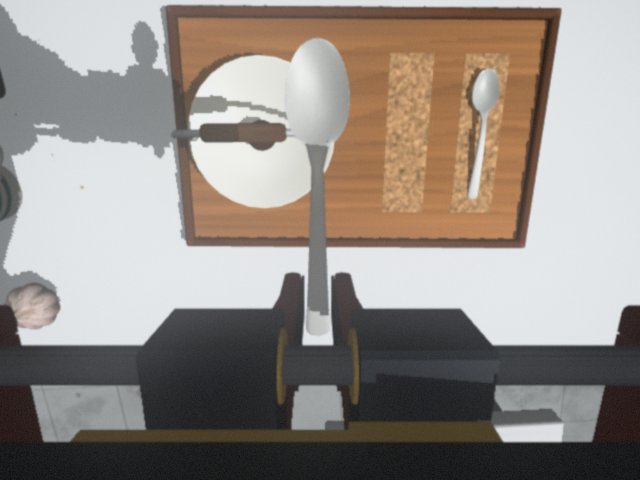

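d1: tray corners (42,16), (436,17), (419,253), (81,252), bar ends at (40,143) and (130,143). d2: corners (166,7), (560,9), (525,246), (186,245), bar ends at (200,132) and (288,132), and the empty strip's corners are (391,53), (434,53), (425,212), (382,212). I'll fit the tray pose to all of these.

```bash
cat > fit.py <<'E'
from h import *
from scipy.optimize import least_squares
C=[(.12,.19,.016),(.12,-.19,.016),(-.12,-.19,.016),(-.12,.19,.016)]
S=lambda y:[(.08,y+.022,.01),(.08,y-.022,.01),(-.08,y-.022,.01),(-.08,y+.022,.01)]
s1,s2=S(-.05),S(-.125)
k=lambda a,b:(215+a/4,170+b/4)
obs=[("d1",C[0],(42,16)),("d1",C[1],(436,17)),("d1",C[2],(419,254)),("d1",C[3],(81,253)),
("d2",C[0],(166,7)),("d2",C[1],(560,9)),("d2",C[2],(525,247)),("d2",C[3],(186,246)),
("d1",s1[0],(271,62)),("d1",s1[3],(274,220)),("d1",s2[1],(389.5,62.5)),("d1",s2[2],(382.5,220)),("d1",s2[3],(342.5,220)),
*[("d2",p,u) for p,u in zip(s1,[(391,53),(434.5,53),(425,213),(382,213)])],
*[("d2",p,u) for p,u in zip(s2,[(468,53),(509,53),(491.5,213),(450,213)])]]
top=[*[("a_top",p,k(*u)) for p,u in zip(C,[(62,63),(688,96),(676,478),(47,446)])],
*[("a_top",p,k(*u)) for p,u in zip(s1,[(426,145),(496,150),(487,405),(413,401)])]]
def run(obs,zf=True):
    def f(v):
        c,s=np.cos(v[3]),np.sin(v[3])
        return np.concatenate([proj(n,np.array([v[0]+c*p[0]-s*p[1],v[1]+s*p[0]+c*p[1],v[2]+p[2]]))-u for n,p,u in obs])
    r=least_squares(f,[.53,.1,0,-.06],loss="soft_l1"); return r.x,f(r.x)
if __name__=="__main__":
    for o in(obs,top,obs+top):
        x,r=run(o); print(x.round(4),np.sqrt((r**2).mean()).round(2)); 
    print(r.round(1).reshape(-1,2).tolist())
E
python3 fit.py; python3 - <<'E'
import cv2,numpy as np
f=lambda i:cv2.resize(i,None,fx=3.5,fy=3.5,interpolation=cv2.INTER_CUBIC)
a=cv2.imread("pics/d1.png")[105:190,20:235];b=cv2.imread("pics/d2.png")[95:180,160:375]
cv2.imwrite("pics/d_crop.png",np.vstack([f(a),f(b)]))
E
```

```text
[ 0.5318  0.0992 -0.0016 -0.0695] 1.24
[ 0.531   0.0994 -0.0093 -0.0697] 1.0
[ 0.5315  0.0992 -0.0017 -0.069 ] 1.22
[[0.1, -0.8], [1.7, -0.2], [0.3, 1.6], [0.7, 1.5], [-0.9, -0.9], [2.7, -1.6], [1.0, 1.7], [0.9, 1.8], [0.0, 0.8], [1.1, -0.8], [0.0, 0.8], [-0.6, -0.4], [-0.1, -0.6], [-1.1, 1.1], [-0.6, 1.3], [-3.1, -0.7], [0.3, -0.9], [-3.1, 1.4], [-0.0, 1.5], [-2.0, -0.6], [-0.1, -0.7], [3.5, -1.0], [0.4, -1.6], [0.8, -0.3], [-0.4, -0.1], [-0.3, -0.9], [0.0, -1.2], [-0.5, -0.7], [-0.1, -0.6]]
```

View pics/d_crop.png

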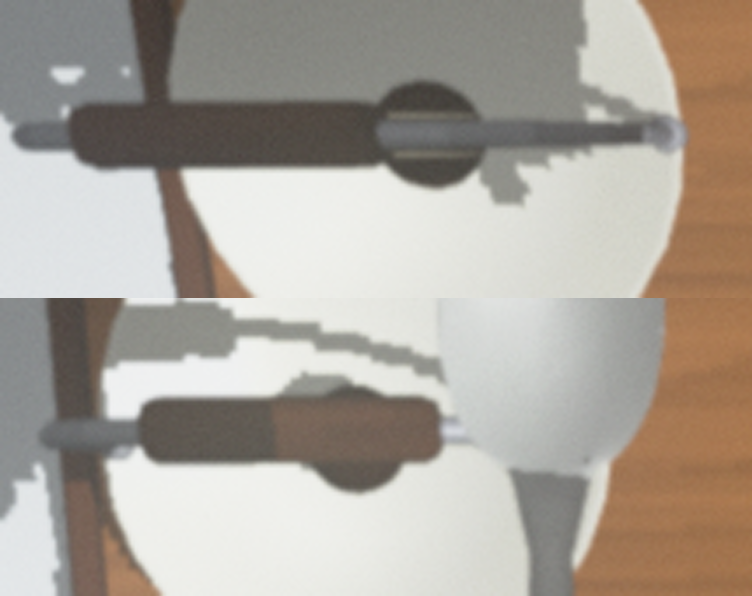

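```bash
python3 - <<'E'
from h import *
L=tri(("d1",(39.4,143.6)),("d2",(199.4,132.7)));Rr=tri(("d1",(129.4,143.6)),("d2",(286.3,132.7)))
print(L,Rr)
c,s=np.cos(-.069),np.sin(-.069); M=np.array([[c,-s],[s,c]]);t=np.array([.5316,.0992])
for p in(L[0],Rr[0],(L[0]+Rr[0])/2,plane("d1",(210,143),.033)): print("tray",M.T@(p[:2]-t),p[2])
d=L[0]-Rr[0]; print("yaw",np.arctan2(-d[0],d[1]))
rest=t+M@[0,-.05]; tgt=t+M@[-.051,-.052]; print(rest,tgt)
q=down(-.069-np.pi/2)
move_pose([*tgt,.22],q)
movel([*tgt,.05],v=.15); 
print(movel([*tgt,.0125],v=.04,until_force=3),get_tcp_pos(),get_ft_force())
snap("wrist","e1"); print(get_time())
E
```

```text
(array([0.54158257, 0.22976986, 0.12963351]), [np.float64(4.3401377588624863e-05), np.float64(4.3401377588793525e-05)]) (array([0.53750285, 0.16655274, 0.12299668]), [np.float64(2.378790954637819e-05), np.float64(2.3787909546576484e-05)])
tray [0.00095664 0.13094741] 0.12963350655531491
tray [0.00124515 0.06759945] 0.12299668281766112
tray [0.00110089 0.09927343] 0.12631509468648802
tray [0.00181419 0.03181513] 0.032999999999999974
yaw -0.06444574307497462
[0.52815274 0.04931898] [0.4771362  0.05083995]
True [0.47670641 0.05079166 0.01234903] [-0.79677768  0.37054954  5.14266274]
12.4167
```

View pics/e1.png

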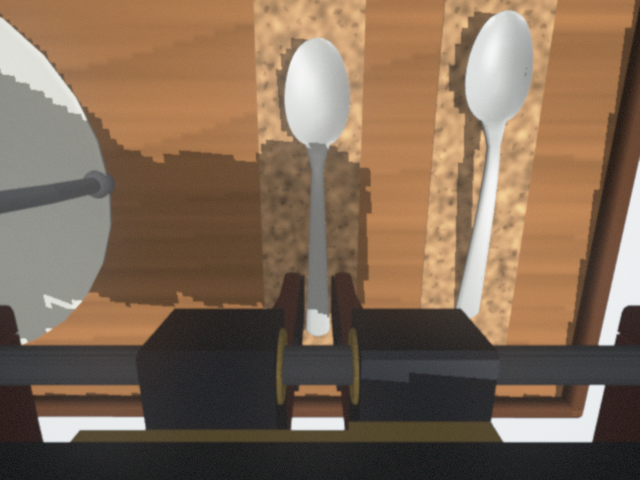

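e1 shows the spoon resting along the empty strip, about 3 mm off centre across it, with its bowl the same way as the other. Releasing.

```bash
python3 - <<'E'
from h import *
command_gripper(0.4); wait(.2)
p=get_tcp_pos(); movel([p[0],p[1],.06],v=.08); movel([p[0],p[1],.25],v=.25)
command_gripper(1.0)
t=np.array([.5316,.0992]);c,s=np.cos(-.069),np.sin(-.069); M=np.array([[c,-s],[s,c]])
q=down(-.067)   # jaws along tray x
snap("wrist","f0")
move_pose([.535,.13,.25],q); wait(.2); snap("wrist","f1")
movel([.535,.23,.25],v=.25); wait(.2); snap("wrist","f2")
print(get_time(),get_tcp_pos(),get_ft_force(),get_joint_pos())
E
```

```text
18.1667 [0.53507859 0.22876896 0.25004005] [-0.54974347  0.66231324  0.57989445] [ 3.83660768e-01  3.29714306e-01  1.70300792e+00 -1.86695727e-04
  1.10901999e+00  4.52264912e-01]
```

View pics/f0.png

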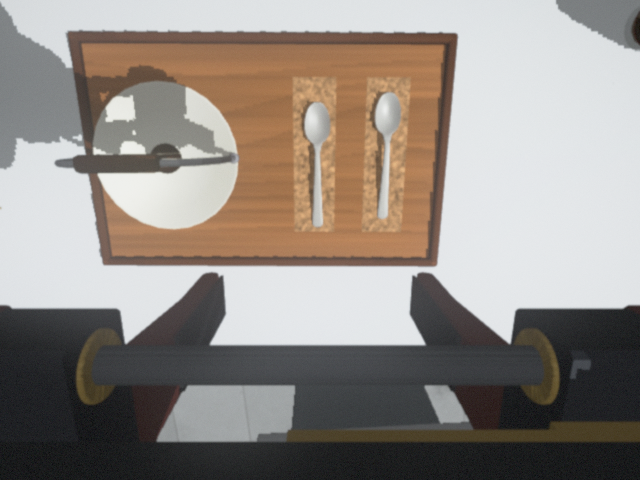

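View pics/f1.png

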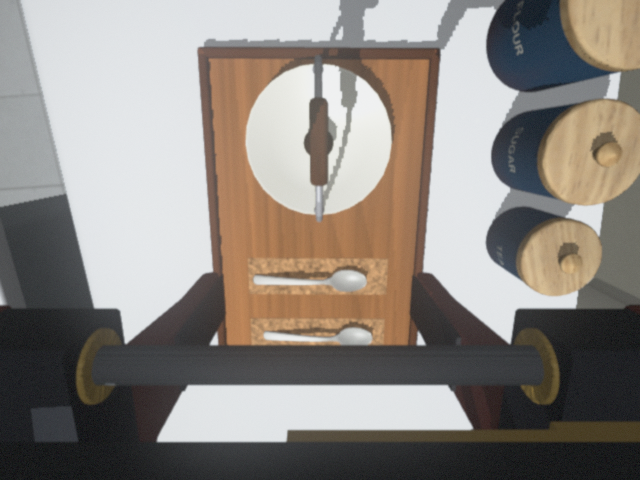

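View pics/f2.png

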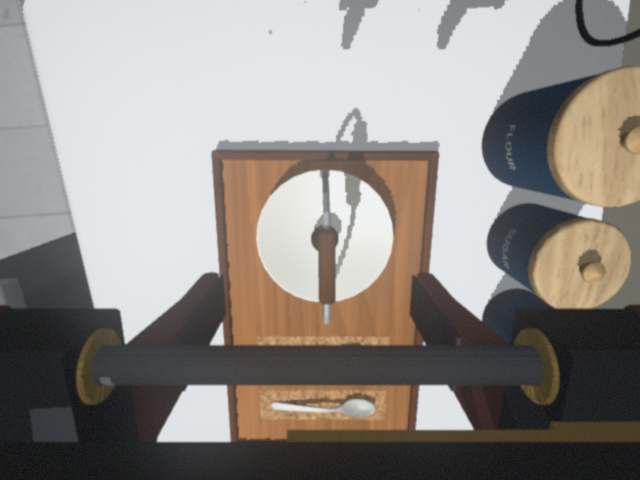

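f0 shows the spoon released on its strip, from (317,102) to (318,227), parallel to the other. The bar's ends are at (318,97) and (318,186) in f1, and (326,231) and (326,303) in f2. I'll compute both from these.

```bash
python3 - <<'E'
import cv2,numpy as np
f=lambda i:cv2.resize(i,None,fx=4,fy=4,interpolation=cv2.INTER_CUBIC)
a=cv2.imread("pics/f1.png")[85:230,280:360];b=cv2.imread("pics/f2.png")[190:335,280:360]
cv2.imwrite("pics/f_crop.png",np.hstack([f(a),f(b)]))
E
python3 - <<'E'
from h import *
c,s=np.cos(-.069),np.sin(-.069); M=np.array([[c,-s],[s,c]]);t=np.array([.5316,.0992])
print("spoon rel rest:")
for uv,n in [((316.5,102),"f0"),((318,227),"f0"),((370,280),"f1"),((254,279),"f1")]: print(n,M.T@(plane(n,uv,.015)[:2]-t)-[0,-.05])
E
```

```text
spoon rel rest:
f0 [ 0.05633273 -0.00179818]
f0 [-0.0733503  -0.00344886]
f1 [ 0.06124638 -0.00201056]
f1 [-0.07151621 -0.00099282]
```

View pics/f_crop.png

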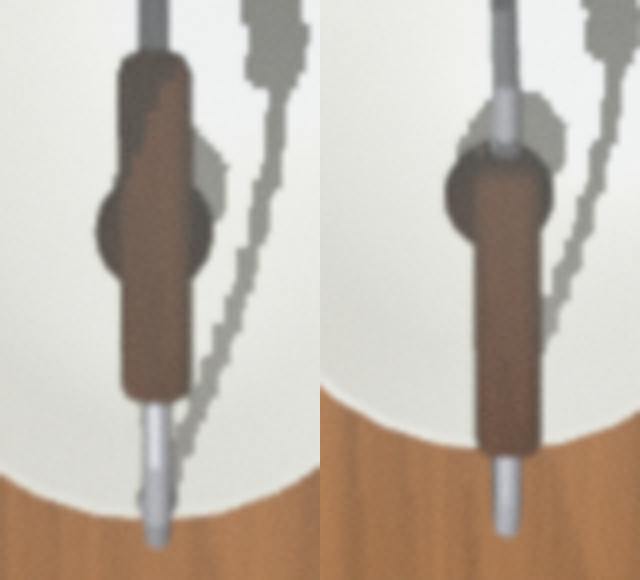

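Spoon: centre at about (-7 mm along, -2 mm across) from rest, with yaw error about 0.01 rad. Next, the bar's pose, then the grasp.

```bash
python3 - <<'E'
from h import *
a=tri(("f1",(318.8,98)),("f2",(325.75,231.2)));b=tri(("f1",(319,185.5)),("f2",(327.2,304.2)))
print(a,b)
for n,A,B in[("f1",(318.8,98),(319,185.5)),("f2",(325.75,231.2),(327.2,304.2)),("d1",(39.4,143.6),(129.4,143.6)),("d2",(199.4,132.7),(286.3,132.7))]:
  for z in(.123,.130):
    P,Q=plane(n,A,z),plane(n,B,z); d=P-Q; print(n,z,((P+Q)/2).round(4),np.linalg.norm(d).round(4),"yaw",np.arctan2(-d[0],d[1]).round(3))
E
```

```text
(array([0.54173468, 0.22975059, 0.1287118 ]), [np.float64(0.0004941064459771311), np.float64(0.0004941064459773253)]) (array([0.53839548, 0.16696606, 0.12776751]), [np.float64(0.00017376460209062868), np.float64(0.00017376460209055233)])
f1 0.123 [0.5403 0.1984 0.123 ] 0.0641 yaw -0.064
f1 0.13 [0.5402 0.1984 0.13  ] 0.0625 yaw -0.064
f2 0.123 [0.5399 0.1966 0.123 ] 0.0637 yaw -0.043
f2 0.13 [0.5399 0.199  0.13  ] 0.0621 yaw -0.043
d1 0.123 [0.5397 0.2006 0.123 ] 0.0682 yaw -0.065
d1 0.13 [0.5394 0.1963 0.13  ] 0.0665 yaw -0.065
d2 0.123 [0.5397 0.1992 0.123 ] 0.0654 yaw -0.066
d2 0.13 [0.5394 0.1978 0.13  ] 0.0638 yaw -0.066
```

```bash
python3 - <<'E'
from h import *
g=[.5398,.1982]; q=down(-.062)
move_pose([*g,.2],q)
print(movel([*g,.103],v=.06,until_force=5),get_tcp_pos())
f0=get_ft_force(); command_gripper(0.0); wait(.3)
print(get_grip_width()*88,get_ft_force()-f0,get_tcp_pos())
movel([*g,.108],v=.02); print(get_ft_force()-f0)
snap("wrist","g0")
movel([*g,.158],v=.03); wait(.5)
print(get_ft_force()-f0,get_grip_width()*88,get_tcp_pos(),get_time())
snap("wrist","g1"); snap("scene","g2"); snap("top","g3")
E
python3 - <<'E'
import cv2
im=cv2.imread("pics/g2.png")[190:350,190:410]; cv2.imwrite("pics/g2c.png",cv2.resize(im,None,fx=3.5,fy=3.5))
E
```

```text
False [0.54004793 0.1982839  0.1033595 ]
13.867076318630765 [ 0.12965229 -0.25139322  0.63326569] [0.53982438 0.19820662 0.10297087]
[-0.31410905 -0.86838654 -1.63002414]
[-0.23449461 -0.72413078 -2.32000277] 13.732676667975678 [0.53981852 0.19819248 0.15800074] 24.475
```

View pics/g1.png

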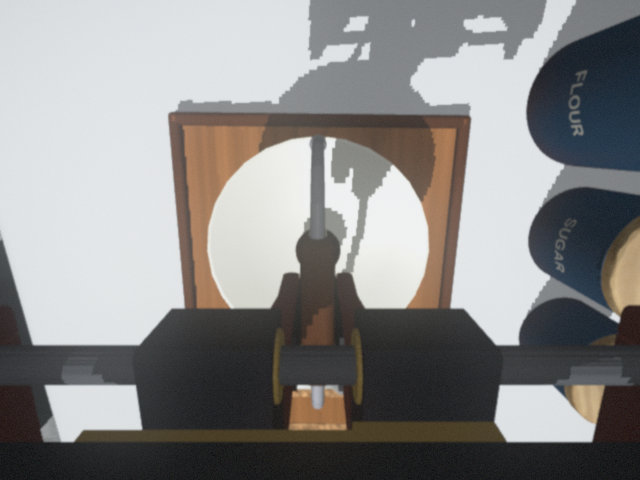

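View pics/g2c.png

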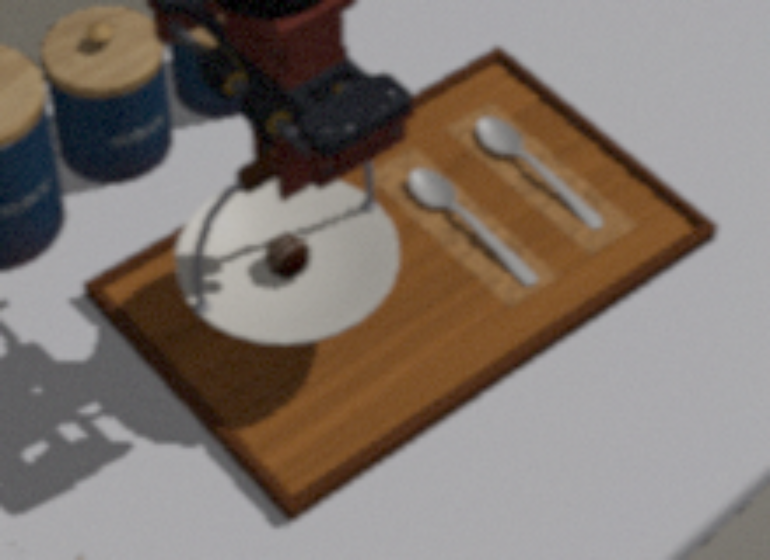

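g1 and g2 show the dish hanging level and clear of the tray, with the truffle in its middle and the spoon undisturbed. Now the quarter turn, slowly and in place.

```bash
python3 - <<'E'
from h import *
p=[.539,.197,.158]
for y in np.linspace(-.066,-.069+np.pi/2,7)[1:]:
    move_pose(p,down(y))
wait(1.0)
print(get_time(),get_tcp_pos(),get_joint_pos(),get_qvel(),get_grip_width()*88,get_ft_force())
snap("wrist","i1"); snap("scene","i2"); snap("top","i3")
import cv2
a=cv2.imread("pics/i2.png")[190:350,190:410];b=cv2.imread("pics/i3.png")[170:300,210:400]
cv2.imwrite("pics/i2c.png",cv2.resize(a,None,fx=3.5,fy=3.5));cv2.imwrite("pics/i3c.png",cv2.resize(b,None,fx=4,fy=4))
E
```

```text
27.775 [0.53904624 0.19701348 0.15802703] [ 3.29666386e-01  4.31845701e-01  1.79185098e+00  1.40870268e-06
  9.17813207e-01 -1.17209502e+00] [-0.000887   -0.00013004 -0.00186058  0.00027097  0.00017475 -0.00062429] 13.791255368740261 [ 0.2834776  -0.13111497 -3.19908626]
```

View pics/i1.png

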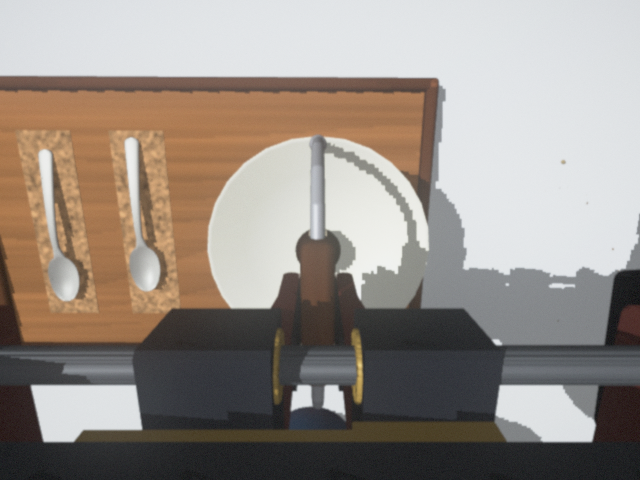

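View pics/i2c.png

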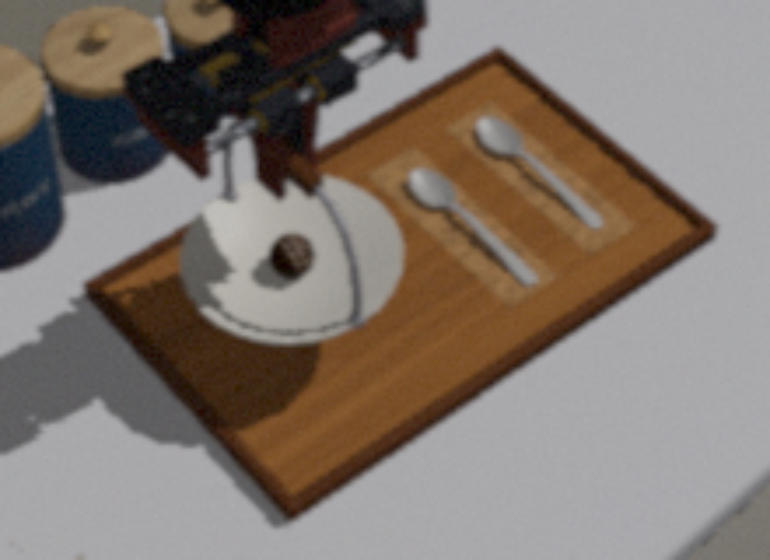

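View pics/i3c.png

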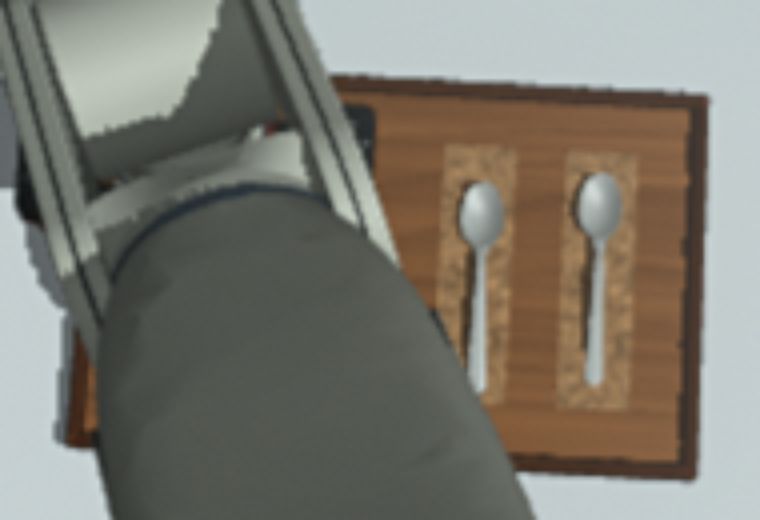

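Everything is in place: the arch runs parallel to the spoons, and the truffle is in the middle (same place in the wrist view before and after the turn, about (318,250)). I'll let it settle and hand in.

```bash
python3 - <<'E'
from h import *
wait(1.5); im=snap("wrist","j1"); 
a=cv2.imread("pics/i1.png")[220:280,285:350].astype(int); print("mean diff truffle area",abs(a-im[220:280,285:350]).mean())
print(get_time(),get_grip_width()*88,get_ft_force()); job_done()
E
```

```text
mean diff truffle area 1.3934188034188033
29.475 13.822909344991983 [-0.32341116 -0.66772635 -2.21069832]
the job is handed in; nothing more can be done
```

The job is handed in at 29.5 s of the 64 s allowed, and my last checks all passed; no verdict is reported.

- **Spoon:** I laid it on the empty cork strip and let go. It sits about 7 mm along and 2 mm across from the strip's centre, with its bowl the same way as the other spoon's. The yaw error is about 0.01 rad. I gripped it 43 mm down the handle so the gripper body stayed clear of the dish's arch.
- **Dish:** I took it by the wooden grip (jaws closed on about 13.8 mm), lifted it straight up 55 mm and then gave it the quarter turn. It is held still about 55 mm above the tray floor and roughly 3 mm from its place. The pictures show it level, with the arch parallel to the spoons.
- **Truffle:** it stayed in the middle, and the wrist picture of it was practically unchanged over the last 1.5 s.
- **Disagreements:** triangulating the spoon's bowl tip gave a bad height (55 mm) because the camera moved almost along that line of sight. I used the worktop plane and the top view instead. The fitted tray height came out 1.6 mm below nominal, within the calibration error. One wrist view gave a bar yaw about 0.02 rad off the other three.

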